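Select the bay and start the test

ROBOT

A 6-joint arm with a two-finger parallel gripper is mounted at the origin on the work surface. World frame = base frame: x ahead of the robot, y to its left, z up, the work surface at z = 0. Lengths are in m, angles in rad, forces in N, time in s.
With the tool pointing down it reaches from about 0.375 to 0.925 m from the base axis. Payload 5.7 kg.
Tool frame: the origin (TCP) lies midway between the tips of the shut fingers; the grasp point (between the pads) lies 19 mm behind it; z points along the fingers, y is the direction in which the jaws open and shut (so a half turn about z gives the same grasp; the last joint's range is limited). The gripper opens to 88 mm and grips with 3 to 60 N. Pads are 20 mm wide; open, the fingers measure 115 mm over their backs; the gripper's body (75 mm by 178 mm) begins 61 mm behind the grasp point.
Start: joints at [1.18, 0.359, 1.51, -0, 1.272, -0.115], TCP at [0.163, 0.577, 0.223] pointing down, gripper open.
Joint ranges: [-2.97, 2.97], [-1.01, 2.36], [0.21, 2.38], [-0.96, 4.11], [0.2, 2.71], [-2.98, 2.98]. Speed limits (rad/s): [2.39, 2.39, 3.14, 3.14, 3.14, 3.14].

INTERFACE

Orientations are given as a unit quaternion [x, y, z, w].
In Python, from rig import env gives the robot as it stands. Calls block until the motion is done:
- env.move_ptp(position, orientation): joint-space move of the TCP to a pose.
- env.move_linear(position, ori=None, feed=0.15): straight line of the TCP; ori=None keeps the orientation; feed is the mean speed in m/s.
- env.goto_joints(angles): joint-space move.
- env.command_gripper(opening, grasp_force=None): finger opening in m; grasp_force is the grip in N (None keeps the last); returns when the fingers have stopped.
- env.hold(seconds).
- env.solve_ik(position, orientation): joint angles nearest the present ones, or None.
- env.get_image(name): name is "scene" or "top" or "wrist"; returns a dict with "frame" (480x640x3 uint8, red, green, blue), "K" (3x3 intrinsics, pixels), "camera_from_world" (4x4, takes a point from world to camera coordinates). Camera axes: x right, y down, z forward; pixel columns grow to the right and rows downward; lengths in m; the calibration is good to about 2 mm. A picture is of the moment at which its call begins. There is no depth.
A pose or a line that the arm cannot do raises env.IKError and nothing moves.
- env.close_job(): hands the job in, once; it reports no verdict.
Trained networks look in a picture, given as the dict that the camera call returned (one of the last four; its "shot" number tells which), for a name from the list of things; names that differ only in an ending like _2 or _b are one class to them, and where a whole thing is asked for, a point or a joint stands for the part that bears it (a point fixed in the world has none). Each returns a list of dicts, best first, with "p" (0 to 1); they miss things now and then, are a little off and sometimes report something else, mostly with a low value. They report only what shows in the picture. A call takes as long as a camera call.
- env.find_in(label, picture): "centre" ([column, row] in pixels, amid what is visible of it).
- env.regions_of(label, picture): "mask" (480x640 bool, what is visible of it) and "centre" ([column, row] in pixels, amid what is visible of it).
- env.place_of(label, picture): "centre" ([column, row] in pixels: a listed point, or the origin of a listed thing).
Readings, each from a call of its own:
- env.get_t(): time.
- env.get_joint_positions(): joint angles.
- env.get_qd(): joint speeds.
- env.get_tau(): joint torques, N m.
- env.get_tcp_pos(): TCP position.
- env.get_tcp_rot(): TCP orientation.
- env.get_contact_force(): force on the tool from outside, world axes, zero at the start.
- env.get_torque(): the same for the moment, N m.
- env.get_grip_width(): finger opening in m.
Only numpy, scipy, OpenCV 4.12 (cv2) and the standard library are available. Lean on these libraries where they do the work, as an engineer would, in place of code of your own. Each camera call takes 0.05 s, during which the arm holds its last target. There are 200 camera calls.

TASK

On the test fixture, push the orange pointer arm round with a fingertip until it points straight at the middle of the bay that holds the grey control unit with two green terminal strips, then press the green start button right down and let it come up again. Do not press the green button before the pointer is set. Leave the red stop button alone, and leave the units in their bays and the things lying on the bench as they are: nothing is to be picked up.

Things in the scene. Friction and masses are not known exactly. Their poses are not given: they have to be found in the camera images.
- fixture: Aluminium test plate fixed to the bench, from x = -130 to +180 mm and y = -220 to +220 mm about its origin, 12 mm thick. Origin: on the bench surface under the pointer's pivot; z up. Its four bays (8 mm high black rims round a unit) are centred at (132, 98.5), (132, -98.5), (-20, 164) and (-20, -164) mm in x, y from the origin, all 165 mm from the pivot. A fixed black post of 28 mm radius, up to 50 mm above the bench, carries the pointer.
- pointer (a joint): Angle of the pointer arm about its upright pivot, rad, growing anticlockwise seen from above. At 0 the arm points along the fixture's -x (towards the robot, roughly); at the start it is between -0.7 and 0.7. It turns stiffly from stop to stop (-2.85 to 2.85; the bays lie at about +-1.45 and +-2.50) and stays where it is left; about 1.5 N at 80 mm from the pivot moves it.
- pointer_hub (a point): Point on the pivot axis of the pointer at the arm's mid height, 63 mm above the bench. Its x axis points along the arm towards the tip, z up. The hub round it is an orange disc of 24 mm radius; a small steel cap tops it at 81 mm above the bench.
- pointer_tip (a point): End of the pointer, 103 mm from the pivot axis, at the arm's mid height. The arm is a straight bar, 20 mm high (53 to 73 mm above the bench); orange and 16 mm wide from the hub to 78 mm from the axis, then white and 11 mm wide to the tip. Beneath it, beyond the post, 40 mm are free down to the plate.
- control_unit_center (a point): The grey control unit with two green terminal strips along its top edges, 68 x 50 x 45 mm, loose, standing in a bay of the fixture; its long side along the fixture's x. Origin: its centre, half-way up (22.5 mm above the plate).
- supply_center (a point): Bright steel power supply with dark slots on top, 68 x 50 x 45 mm, loose, standing in a bay of the fixture; its long side along the fixture's x. Origin: its centre, half-way up (22.5 mm above the plate).
- relays_center (a point): Black relay base with three clear, copper-cored relays side by side, 68 x 50 x 45 mm, loose, standing in a bay of the fixture; its long side along the fixture's x. Origin: its centre, half-way up (22.5 mm above the plate).
- breaker_center (a point): White breaker with a blue raised middle, 68 x 50 x 45 mm, loose, standing in a bay of the fixture; its long side along the fixture's x. Origin: its centre, half-way up (22.5 mm above the plate).
- start_button (a joint): Travel of the green start button, m: 0 up, 0.006 fully down, sprung (5 N fully down); it comes up by itself.
- start_button_top (a point): Centre of the top of the green start button (32 mm across), in a black housing near one of the two front corners of the plate, on the robot's side; pressed straight down. It is 34 mm above the bench when up, 10 mm proud of its 48 mm wide housing.
- stop_button (a joint): Travel of the red stop button, m: 0 up, 0.006 fully down.
- stop_button_top (a point): Centre of the top of the red stop button, like the green one, at the other front corner of the plate. Which is left and which right varies.
- screwdriver: Red-handled screwdriver lying on the bench to the left, about along x. Origin: on the bench under its middle.
- jar: Clear screw jar with black lid, 60 mm across, 75 mm high, standing to the left. Origin: centre of its underside.
- bin: Small open blue bin, 130 x 90 x 55 mm, standing to the right. Origin: centre of its underside.
- duct: Grey slotted cable duct offcut, 160 mm long, 36 mm wide, 38 mm high, lying to the right. Origin: centre of its underside.

How it is judged:
By the outcome, as a careful person would: the job done as asked, in the order asked, and still so for the second after the job is handed in, with the robot touching nothing.
It also fails if it takes over 51 s, if anything falls off the work surface, if the arm or the gripper's body presses on something with over 40 N, if the wrist force passes 120 N, or if a joint passes its speed limit or range.

## Working session

There is one attempt and no reset: what is moved stays moved. The work goes in short steps, each a Python script; the robot and the scene stay as the last script left them, time stands still between calls to the robot, and variables do not carry over. Pictures are saved under pics/ and viewed, about 8 in all and at most 12, crops included, and the job is handed in when it is done.

```bash
ls; mkdir -p pics; python3 - <<'E'
from rig import env
import cv2
for n in("top","scene"):
    p=env.get_image(n); cv2.imwrite(f"pics/{n}0.png",p["frame"][:,:,::-1])
    print(n,p["K"].tolist(),p["camera_from_world"].round(3).tolist())
    for l in["pointer_hub","pointer_tip","control_unit_center","supply_center","relays_center","breaker_center","start_button_top","stop_button_top","fixture"]:
        print(l,[(r["centre"],round(r["p"],2)) for r in env.place_of(l,p)[:2]])
print(env.get_t(),env.get_tcp_rot())
E
```

```text
pics
top [[526.8909039780324, 0.0, 322.63188356274975], [0.0, 526.8909039780324, 238.80919575477517], [0.0, 0.0, 1.0]] [[0.026, -1.0, -0.006, -0.004], [-0.976, -0.024, -0.217, 0.567], [0.217, 0.011, -0.976, 1.128], [0.0, 0.0, 0.0, 1.0]]
pointer_hub [([327.4, 234.4], 0.61)]
pointer_tip [([293.6, 264.4], 0.93)]
control_unit_center [([252.0, 224.6], 0.55)]
supply_center [([381.6, 196.0], 0.74), ([327.7, 242.1], 0.3)]
relays_center [([392.0, 257.8], 0.64), ([153.8, 229.4], 0.44)]
breaker_center [([297.2, 173.0], 0.81)]
start_button_top [([251.6, 256.3], 0.55), ([324.5, 232.8], 0.37)]
stop_button_top [([378.5, 289.4], 0.71)]
fixture [([326.7, 240.6], 0.97)]
scene [[578.122507391557, 0.0, 328.82647893057947], [0.0, 578.122507391557, 237.73781468892133], [0.0, 0.0, 1.0]] [[0.642, 0.766, -0.01, -0.35], [0.492, -0.423, -0.761, -0.228], [-0.588, 0.484, -0.649, 1.898], [0.0, 0.0, 0.0, 1.0]]
pointer_hub [([341.3, 243.4], 0.63), ([329.6, 293.9], 0.6)]
pointer_tip [([372.5, 215.6], 0.72), ([397.4, 269.3], 0.23)]
control_unit_center [([389.6, 228.0], 0.68)]
supply_center [([329.7, 292.3], 0.87)]
relays_center [([276.8, 262.6], 0.82)]
breaker_center [([395.8, 269.3], 0.69)]
start_button_top [([369.3, 216.9], 0.59), ([395.3, 270.1], 0.4)]
stop_button_top [([274.1, 243.4], 0.6)]
fixture [([338.2, 259.9], 0.94)]
1.0 [ 1.37454727e-01  9.90508050e-01 -4.10436807e-05  1.05641118e-05]
```

```bash
python3 -c "
import cv2
a=cv2.imread('pics/top0.png')[140:340,220:440];cv2.imwrite('pics/top0c.png',cv2.resize(a,None,fx=3,fy=3,interpolation=2)[:600,:])
b=cv2.imread('pics/scene0.png')[170:370,220:470];cv2.imwrite('pics/scene0c.png',cv2.resize(b,None,fx=3,fy=3))"
```

```text
(no output)
```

View pics/top0c.png

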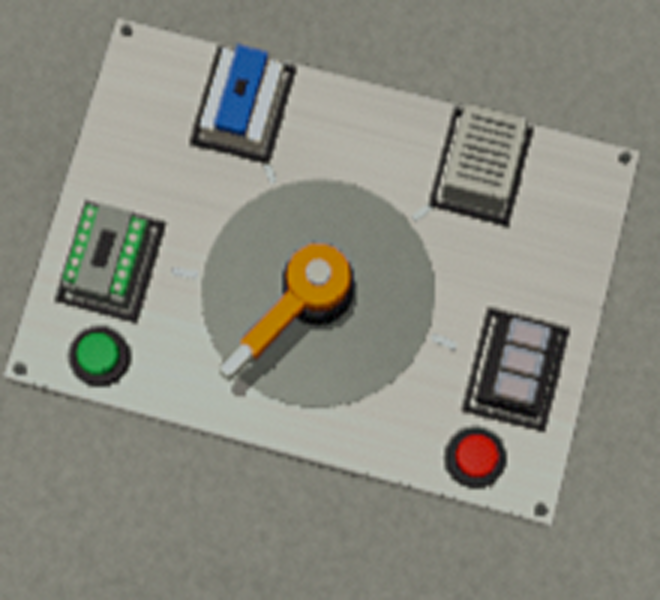

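View pics/scene0c.png

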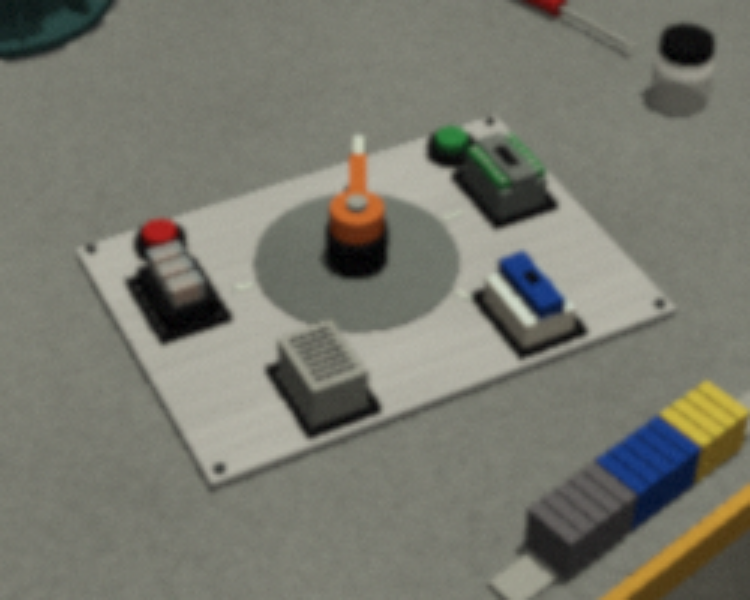

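The top crop shows the control unit in the front-left bay, fixture (-20, +164), so the target is about -1.45. The green button is front-left and the red one front-right. The arm points front-left from the hub at crop (318,272) to the tip at (232,368). Next I'll fit the fixture pose from the plate corners in both views.

```bash
cat > h.py <<'E'
from rig import env
import numpy as np, cv2
from scipy.spatial.transform import Rotation as Ro
from scipy.optimize import least_squares
def proj(p,X):
    c=p["camera_from_world"]@np.append(X,1); u=p["K"]@c[:3]; return u[:2]/u[2]
def back(p,uv,z):
    T=p["camera_from_world"];R=T[:3,:3];o=-R.T@T[:3,3]
    d=R.T@np.linalg.solve(p["K"],[uv[0],uv[1],1]); return (o+d*(z-o[2])/d[2])
def fx(v,x,y,z):
    c,s=np.cos(v[2]),np.sin(v[2]); return np.array([v[0]+c*x-s*y,v[1]+s*x+c*y,z])
def quat(phi):
    c,s=np.cos(phi),np.sin(phi)
    return Ro.from_matrix(np.array([[c,s,0],[s,-c,0],[0,0,-1]])).as_quat()
E
python3 - <<'E'
from h import *
C=[(.18,.22),(.18,-.22),(-.13,-.22),(-.13,.22)]
T=np.array([(116,18),(638,150),(551,523),(6,377)])/3+[220,140]
S=np.array([(675,310),(213,488),(78,250),(490,118)])/3+[220,170]
pt,ps=env.get_image("top"),env.get_image("scene")
def fit(L): return least_squares(lambda v:np.concatenate([proj(p,fx(v,*c,.012))-q for p,Q in L for c,q in zip(C,Q)]),[.55,0,0])
for L in([(pt,T)],[(ps,S)],[(pt,T),(ps,S)]):
    r=fit(L);print(r.x.round(4),np.abs(r.fun).max().round(2))
v=r.x;np.save("v.npy",v)
hub=back(pt,np.array((318,271))/3+[220,140],.081);tip=back(pt,np.array((232,368))/3+[220,140],.073)
print("hub",hub,"tip",tip,np.linalg.norm((tip-hub)[:2]))
d=tip[:2]-v[:2];print("angle",np.arctan2(d[1],d[0])-v[2]-np.pi, np.linalg.norm(d))
for n,uv in(("start",(97,352)),("stop",(477,453))): 
    X=back(pt,np.array(uv)/3+[220,140],.034);c,s=np.cos(v[2]),np.sin(v[2]);e=X[:2]-v[:2]
    print(n,X,c*e[0]+s*e[1],-s*e[0]+c*e[1])
print("unit",fx(v,-.02,.164,.0345), back(pt,env.place_of("control_unit_center",pt)[0]["centre"],.0345))
E
```

```text
[ 0.5821  0.0034 -0.2355] 1.52
[ 0.5871 -0.0011 -0.2323] 1.84
[ 0.5836  0.0021 -0.2342] 2.23
hub [0.58188841 0.00338582 0.081     ] tip [0.5085859  0.06509435 0.073     ] 0.09581858652698955
angle -0.4646180817446308 0.09796904449952047
start [0.52515964 0.1712335  0.034     ] -0.09609616512762574 0.15098565824232613
stop [ 0.45506881 -0.11971924  0.034     ] -0.09674619185851661 -0.14828979958430427
unit [0.60219845 0.16623139 0.0345    ] [0.59949805 0.168595   0.0345    ]
```

```bash
cat >> h.py <<'E'
V=np.array([.582,.0034,-.2345])
def pose(a,r=.065,off=.018,z=.05,flip=np.pi):
    th=V[2]+np.pi+a; u=np.array([np.cos(th),np.sin(th)]); t=np.array([u[1],-u[0]])
    return np.append(V[:2]+r*u-off*t,z), quat(np.arctan2(t[1],t[0])+flip)
E
python3 - <<'E'
from h import *
for f in(0,np.pi):
    for a in(-.1,-.46,-1.45): 
        q=env.solve_ik(*pose(a,flip=f)); print(f,a,None if q is None else q)
E
```

```text
0 -0.1 [-1.19222905e-01  4.66249845e-01  1.86871456e+00 -4.44089210e-16
  8.06628249e-01  2.15277095e-01]
0 -0.46 [-7.27064955e-02  4.73104624e-01  1.85385772e+00 -4.44089210e-16
  8.14630312e-01  6.21793504e-01]
0 -1.45 [ 1.96398525e-03  5.29516611e-01  1.73139512e+00 -4.44089210e-16
  8.80680922e-01  1.68646399e+00]
3.141592653589793 -0.1 [-1.19222905e-01  4.66249845e-01  1.86871456e+00 -4.44089210e-16
  8.06628249e-01 -2.92631556e+00]
3.141592653589793 -0.46 [-7.27064955e-02  4.73104624e-01  1.85385772e+00 -4.44089210e-16
  8.14630312e-01 -2.51979915e+00]
3.141592653589793 -1.45 [ 1.96398525e-03  5.29516611e-01  1.73139512e+00 -4.44089210e-16
  8.80680922e-01 -1.45512867e+00]
```

```bash
python3 - <<'E'
from h import *
import builtins
P=lambda a,**k: pose(a,flip=0,**k)
env.command_gripper(0.0,10)
env.move_ptp(*P(-.46,off=.048,z=.16))
env.move_linear(*P(-.46,off=.048),feed=.15)
env.move_linear(*P(-.46,off=.026),feed=.08)
print(env.get_tcp_pos(),env.get_contact_force(),env.get_t())
for a in np.linspace(-.46,-1.28,7):
    env.move_linear(*P(a),feed=.06); print(a.round(2),env.get_contact_force().round(1),env.get_t())
env.move_linear(*P(a,off=.03),feed=.1)
env.move_linear(*P(a,off=.03,z=.16),feed=.2)
env.move_ptp(np.array([.42,-.1,.25]),P(a)[1])
print(env.get_t())
p=env.get_image("top");cv2.imwrite("pics/top1.png",p["frame"][:,:,::-1]);a=p["frame"][140:340,220:440,::-1];cv2.imwrite('pics/top1c.png',cv2.resize(a,None,fx=3,fy=3,interpolation=2))
E
```

```text
[0.51606068 0.02554403 0.05031225] [-0.3963758  -0.2397215   0.58295283] 6.1667
-0.46 [0.1 0.1 0. ] 6.45
-0.6 [-0.9  0.5  0.5] 6.75
-0.73 [-0.6  0.3 -0.6] 7.05
-0.87 [-0.4 -0.2  0.3] 7.35
-1.01 [0.1 0.2 0.3] 7.65
-1.14 [-0.2  0.5 -1. ] 7.95
-1.28 [-0.8 -0.3 -0.4] 8.25
10.1333
```

View pics/top1c.png

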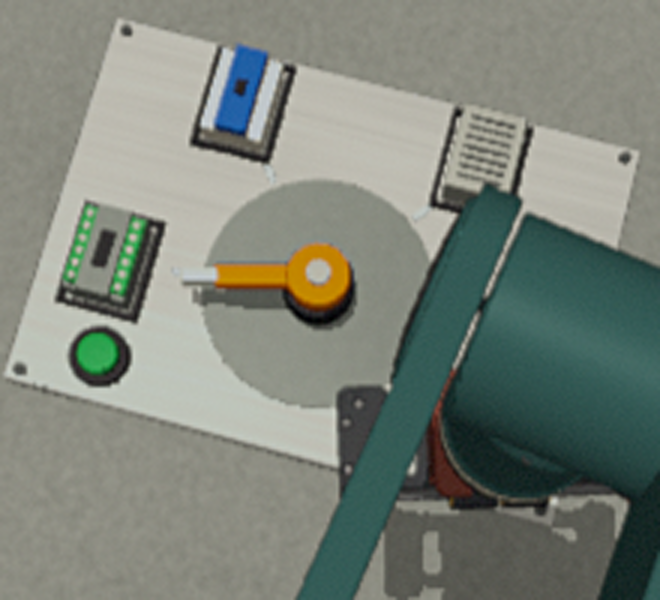

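The pointer turned to about -1.28 and nothing else moved: tip at crop (180,272), cap at (318,271). Now a close look with the wrist camera.

```bash
python3 - <<'E'
from h import *
p=env.get_image("wrist");T=np.linalg.inv(p["camera_from_world"])
R=Ro.from_quat(env.get_tcp_rot()).as_matrix()
o=R.T@(T[:3,3]-env.get_tcp_pos());zc=R.T@T[:3,2];print(o.round(3),zc.round(3),p["K"][0,0])
# choose tcp so camera's axis hits mid of hub/unit at z=.06
mid=np.array([.592,.085]);q=pose(-1.28,flip=0)[1];Rt=Ro.from_quat(q).as_matrix()
z=.27;cam=Rt@o+[0,0,z];d=Rt@zc;hit=cam+d*(.06-cam[2])/d[2]
pos=np.append(mid-hit[:2],z);print(pos)
env.move_ptp(pos,q);p=env.get_image("wrist");f=p["frame"]
cv2.imwrite("pics/w1.png",f[:,:,::-1])
for l in["pointer_hub","pointer_tip","control_unit_center","start_button_top"]:
    print(l,[(r["centre"],round(r["p"],2)) for r in env.place_of(l,p)[:2]])
for n,X in(("hub",np.append(V[:2],.081)),("bay",fx(V,-.02,.164,.02)),("tip",pose(-1.28,r=.103,off=0,z=.073)[0])): print(n,proj(p,X).round(1))
print(env.get_t())
E
```

```text
[ 0.083 -0.    -0.162] [-0.299 -0.002  0.954] 345.2255938374203
[0.62515372 0.08608064 0.27      ]
pointer_hub [([392.1, 251.0], 0.95), ([468.2, 339.2], 0.24)]
pointer_tip [([382.7, 235.3], 0.73), ([302.1, 248.6], 0.61)]
control_unit_center [([251.1, 226.4], 0.75)]
start_button_top [([245.7, 281.4], 0.84)]
hub [395.8 259.3]
bay [254.3 220.7]
tip [301.  256.8]
11.5583
```

View pics/w1.png

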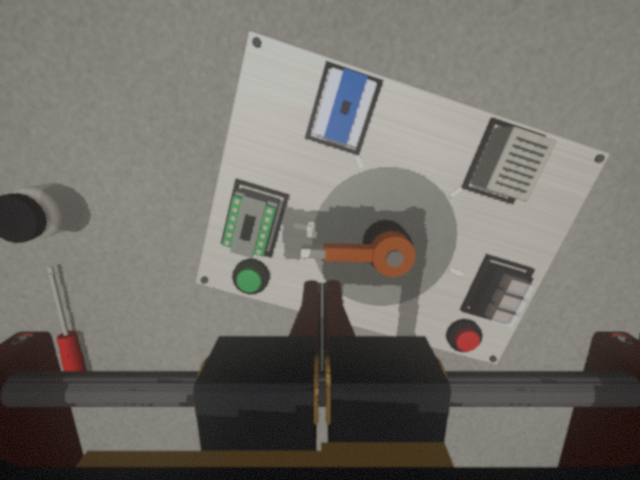

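The wrist view shows the cap at (396,259), where I predicted it, the tip at (302,253), the control unit at (248,228), and its bay tick at (311,229). I'll compute the angle and check the yaw from the corner screws.

```bash
python3 - <<'E'
from h import *
p=env.get_image("wrist")
S=[back(p,q,.012)[:2] for q in((257,42),(600,158),(493,358),(205,280))]
an=lambda d:np.arctan2(d[1],d[0])
print("yaw",an(S[0]-S[1])-np.pi/2,an(S[3]-S[2])-np.pi/2,an(S[0]-S[3]),an(S[1]-S[2]),"mid",np.mean(S,0),fx(V,.025,0,0))
hub=back(p,(396,258.5),.081)[:2];tip=back(p,(302,252.5),.073)[:2];tick=back(p,(311,229),.012)[:2]
g=cv2.cvtColor(p["frame"],cv2.COLOR_RGB2HSV);m=((g[...,0]<14)&(g[...,1]>140)&(g[...,2]>90)).astype(np.uint8);m[290:]=0;m[:,370:]=0
ys,xs=np.nonzero(m);W=np.array([back(p,q,.073)[:2] for q in zip(xs,ys)])
vx,vy,x0,y0=cv2.fitLine(W.astype(np.float32),cv2.DIST_HUBER,0,1e-4,1e-4).ravel()
d=np.array([vx,vy]);d*=np.sign(vy)
print(len(xs),hub,tip,np.linalg.norm(tip-hub),"a:",an(tip-hub)-V[2]-np.pi,an(d)-V[2]-np.pi,"tick",an(tick-hub)-V[2]-np.pi)
E
```

```text
yaw -0.2423504852635232 -0.2395218954698788 -0.2395346699368198 -0.24483406824910275 mid [ 0.60690907 -0.00270908] [ 0.60631577 -0.00240892  0.        ]
658 [0.58331292 0.00290393] [0.58183362 0.10511534] 0.10222212324912187 a: -1.3218244634468794 -1.2919903624826155 tick -1.4321015608371799
```

Yaw is about -0.239, which puts the target at about -1.453 in my V frame. The arm now sits about 0.02 past the commanded value, so I'll push to a commanded -1.435 and re-measure.

```bash
cat > m.py <<'E'
from h import *
def view(name,a):
    q=pose(-1.28,flip=0)[1]; env.move_ptp([.62515,.08608,.27],q);p=env.get_image("wrist");f=p["frame"]
    cv2.imwrite(f"pics/{name}.png",cv2.resize(f[160:310,190:440,::-1],None,fx=3,fy=3,interpolation=2))
    an=lambda d:np.arctan2(d[1],d[0])
    g=cv2.cvtColor(f,cv2.COLOR_RGB2HSV);m=((g[...,0]<14)&(g[...,1]>140)&(g[...,2]>90)).astype(np.uint8);m[290:]=0;m[:,370:]=0
    ys,xs=np.nonzero(m);W=np.array([back(p,c,.073)[:2] for c in zip(xs,ys)])
    d=cv2.fitLine(W.astype(np.float32),cv2.DIST_HUBER,0,1e-4,1e-4).ravel()[:2];d=d*np.sign(d[1])
    print("line a",an(d)+.239-np.pi, "predicted tip px",proj(p,pose(a,r=.103,off=0,z=.073)[0]),"t",env.get_t())
    return p
E
python3 - <<'E'
from m import *
P=lambda a,**k: pose(a,flip=0,**k)
env.move_ptp(*P(-1.25,off=.04,z=.16)); env.move_linear(*P(-1.25,off=.04),feed=.15)
for a in(-1.25,-1.35,-1.435): env.move_linear(*P(a),feed=.06)
print(env.get_tcp_pos()-P(a)[0])
env.move_linear(*P(a,off=.035),feed=.1); env.move_linear(*P(a,off=.035,z=.16),feed=.2)
view("w2",-1.4535)
E
```

```text
[-3.98769109e-04 -3.65072207e-05 -1.43941191e-04]
line a -1.4627639 predicted tip px [302.80143698 241.32579913] t 15.8
```

View pics/w2.png

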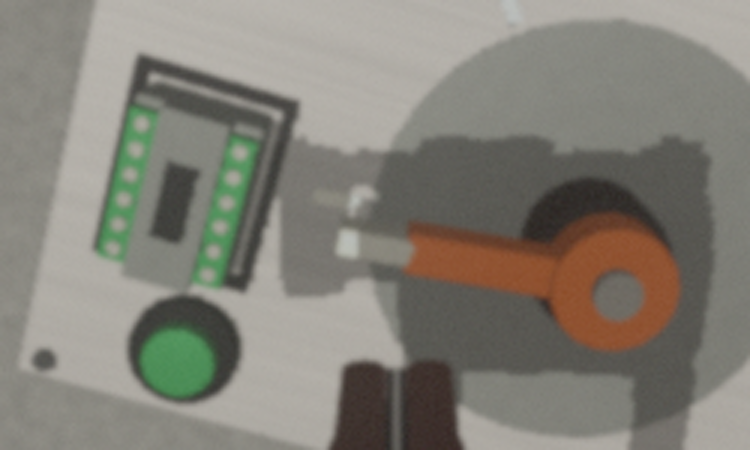

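The tip end is at (302.7,241.0), against (302.8,241.3) predicted for dead-on, so the pointer is set. Now for the button.

```bash
python3 - <<'E'
from m import *
p=env.get_image("wrist");B=back(p,(249.3,280.7),.034);print("wrist est",B)
X=(B[:2]+[.5252,.1712])/2; q=pose(-1.45,flip=0)[1]
f=lambda z:np.append(X,z)
env.move_ptp(f(.12),q);env.move_linear(f(.042),feed=.1);F0=env.get_contact_force()
for z in(.036,.033,.030,.028,.0265,.0255,.0245):
    env.move_linear(f(z),feed=.03);env.hold(.1);F=(env.get_contact_force()-F0)[2]
    print(z,env.get_tcp_pos()[2].round(4),F.round(1))
    if F>12: break
env.hold(.3);env.move_linear(f(.12),feed=.1)
env.hold(.3)
view("w3",-1.4535);print(env.get_contact_force())
E
```

```text
wrist est [0.52527359 0.17171166 0.034     ]
0.036 0.0361 0.3
0.033 0.0332 1.5
0.03 0.0302 2.7
0.028 0.0283 6.6
0.0265 0.0281 18.8
line a -1.4502381 predicted tip px [303.37096997 241.14060573] t 22.0
[-0.35029359  0.11753545 -0.36817406]
```

View pics/w3.png

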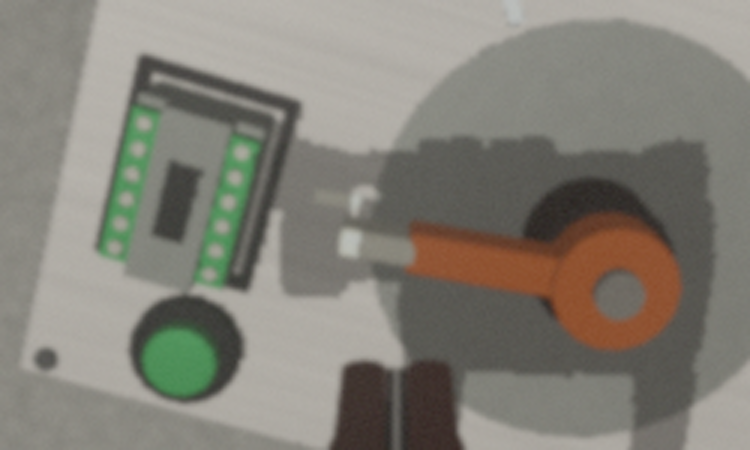

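The button hit its end stop (z 28.1 mm, 18.8 N) and is up again. The pointer hasn't moved: its tip is at crop (340,243), i.e. pixel (303,241), as predicted.

```bash
python3 -c "
from rig import env
env.close_job()"
```

```text
the job is handed in; nothing more can be done
```

The pointer now points at the control unit's bay (front left), and the green start button was pressed fully afterwards and came back up. I handed the job in at about 22 s of the 51 s allowed.

- **Pointer:** I pushed it round with the closed fingertips in two stages, with a look in between. The target is -1.449 rad. Line fits in the wrist pictures gave -1.463 before the button press and -1.450 after it. The tip was within about 0.5 pixel of where a dead-on pointer would show.
- **Start button:** the fingertip reached the end stop at 28.1 mm with 18.8 N. The last picture shows the button up and the gripper clear of everything.
- **Disagreements:** the estimates of the fixture's rotation ranged from -0.232 to -0.245 rad, and I used -0.239. The two ways of measuring the pointer differed by up to about 0.03 rad partway through, but agreed to within about 0.015 rad at the end.
- **Left alone:** I did not touch the red button, the units or the things on the bench. I did not check the bench items again with a final picture.

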